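# Knock a jammed test strip out over the edge and weigh it

### The arm

A 6-joint arm with a two-finger parallel gripper is mounted at the origin on the work surface. World frame = base frame: x ahead of the robot, y to its left, z up, the work surface at z = 0. Lengths are in m, angles in degrees, forces in N, time in s.
With the tool pointing down it reaches from about 0.3 to 0.75 m from the base axis. Payload 8.5 kg.
Tool frame: the origin (TCP) lies midway between the tips of the shut fingers; the grasp point (between the pads) lies env.tcp_to_grasp behind it (env.tcp_to_grasp is the distance from the TCP to the grasp point, in m); z points along the fingers, y is the line along which they close (so a half turn about z gives the same grasp; the last joint's range is limited). The gripper opens to 85 mm and grips with 20 to 120 N. Pads are 22 mm wide; open, the fingers measure 114 mm over their backs; the gripper's body (76 mm by 85 mm) begins 54 mm behind the grasp point. The pads swing forward as they close: fully open they stand 13 mm farther back than shut.
Start: joints at [-85.331, 21.807, 74.336, -0, 83.858, -12.336], TCP at [0.161, -0.526, 0.231] pointing down, gripper open.
Joint ranges: [-178.18, 178.18], [-50.72, 133.34], [12.68, 142.11], [-81.47, 261.47], [9.98, 163.14], [-165.26, 165.26]. Speed limits (degrees/s): [136.94, 136.94, 180, 180, 180, 180].

### API

Orientations are given as a 3x3 rotation matrix whose columns are the frame's x, y, z axes.
In Python, from rig import observe, optics, job, env gives the robot as it stands. The module is installed in compiled form; this text tells all that it offers.
- The arm moves only by the shell command python3 -m jog 'ROWS' [FORCE]. ROWS is JSON, a list of rows, each a list of 7 numbers: the turn, a rotation vector about the tool's x, y, z in rad, then the shift along the tool's x, y, z in m, then the opening in per cent of the stroke, from 0 (shut) to 100 (fully open). A call has 1 to 10 rows; each row shifts and turns the commanded pose from where the row before left it, along the tool's axes as they then stand; what a row does not reach is not made up. A row lasts 1/8 s, in which the tool goes at most 62.5 mm and 10.7 degrees, less where a joint would pass 70% of its speed; a pose out of reach is approached as far as the arm can. A call is refused whole if a number of a shift passes 0.0625 or a number of a turn 0.188, either way. A call with a gripper value outside its range is refused whole. The fingers move at their own pace and stop on an object; FORCE is the grip in N (left out, the last holds). Time passes only in rows, so rows that do not move let the fingers close. It gives the time, the measured TCP pose, the force, the opening and the grip force at its end, in the units of the state.
- observe(): the state, without advancing time (a new reading comes with each control period).
- optics.get_image(name): name is "side" or "top" or "wrist"; returns a dict with "pixels" (400x640x3 uint8, red, green, blue), "mtx" (3x3 intrinsics, pixels), "rvec" (rotation vector, rad) and "tvec" (3), from world to camera coordinates, as OpenCV has them. Camera axes: x right, y down, z forward; pixel columns grow to the right and rows downward; lengths in m; the calibration is good to about 2 mm. A picture is of the moment at which its call begins. There is no depth.
- job.close_job(): hands the job in; it is judged then, once.
The state is a dict: "time_s": time; "q": joint angles; "qvel": joint speeds; "joint_efforts": joint torques, N m; "position": TCP position; "tool_rot": TCP orientation; "ft_force": force on the tool from outside, world axes, zero at the start; "wrist_torque": the same for the moment, N m; "grip_width": finger opening in m; "gripper_force": force on a finger pad.
Only numpy, scipy, OpenCV 4.12 (cv2) and the standard library are available. Lean on these libraries where they do the work, as an engineer would, in place of code of your own. Each camera call takes 0.05 s, during which the arm holds its last target. There are 200 camera calls.

### The job

An aluminium test strip is jammed in the grooved wooden holder by its side clip: with the slim wooden block held in the gripper, knock the strip along the groove until it hangs well out over the open end, keeping the fingers off it until then, and stand the block upright back on the table. Pick the strip up by its overhanging end and lay it gently, flat and centred, on the balance pan. Leave everything else where it is.

Things in the scene. Friction and masses are not known exactly. Their poses are not given: they have to be found in the camera images.
- strip: thin flat aluminium bar, 130 long (its x) x 32 wide (y) x 4 thick (z), about 45 g. Origin: centre of its underside. Starts flat on the holder's groove floor, its x along the holder's x, wedged against the -y rail by the sprung clip; the rails on both sides keep it from being gripped there
- strip_front (a point): centre of the strip's leading end face (strip x = +65 mm, mid-thickness), the end nearest the holder's open end; starts 3 to 27 mm inside the open end
- holder: fixed wooden plinth, 210 long (x from -130 to +80 mm) x 70 wide, groove along its x: floor 55 mm above the table, 34 wide between two rails 10 wide, 12 high (tops 67 mm above the table). A 10 mm end stop, as high as the rails, closes it at x = -130 to -120; at x = +80 it is open, floor and rails end flush. Origin: on the table under the groove's centre line
- holder_edge (a point): middle of the upper edge of the holder's open end, at the height of the groove floor (holder x = +80, z = 55 mm)
- block: slim light-wood block, 24 x 24 x 80 tall, standing on the table, about 45 g. Origin: centre of its underside. It fits in the groove (34 wide) behind the strip
- balance: fixed electronic balance, black housing 200 (x) x 180 (y) x 35 tall, blue display on its -x side (up to 46 mm high). Two clear upright draught screens, tops 113 mm above the table: along the +x side (inner face 93 mm from the origin) and the +y side (inner face 86 mm); -x and -y sides open. Origin: on the table under the housing's centre
- pan_center (a point): centre of the top face of the balance's round steel pan: 70 mm diameter, 5 thick, top 70 mm above the table, i.e. 30 mm of free air between its underside rim and the housing; balance x = +5, y = 0. Sprung: yields up to 5 mm when pressed, 2 N per mm after the first 1.6 N
- wide_block: bystander: wooden block 44 x 44 x 50 tall, too wide for the groove. Origin: centre of its underside
- weight: bystander: brass knobbed weight, 42 diameter, 56 tall. Origin: centre of its underside
- spray: bystander: white bottle, 44 diameter, 130 tall. Origin: centre of its underside
- coil: bystander: copper coil lying on a black base, 60 x 70 x 61 tall. Origin: centre of its underside
- cell_holder: bystander: open black tray with a battery cell, 70 x 50 x 36 tall. Origin: centre of its underside
- meter: bystander: grey panel meter with two terminals, 70 x 90 x 55 tall. Origin: centre of its underside
- clip (a joint): travel (m) of the sprung brass nose in the holder's +y rail at holder x = -45: about 0 against the strip, +0.0015 fully out (3.5 mm from the rail's face). Pushes the strip's edge to -y with about 4 N; sliding the strip takes up to about 6 N until its rear end passes the nose, then it is nearly free. Bracket on the rail 30 x 18, top 73 mm above the table, not over the groove
Things that resemble listed ones, but are neither listed nor needed, are in the scene too. What is meant by the strip is not red, and is the larger of those in its own colour. What is shaped like the holder but green is not meant.

How it is judged:
By the outcome, as a careful person would: the job done as asked, in the order asked, and still so for the second after the job is handed in, with the robot touching nothing.
It also fails if it takes over 72 s, if anything falls off the work surface, if the arm or the gripper's body presses on something with over 40 N, if the wrist force passes 120 N, or if a joint passes its speed limit or range.

## Working session

There is one attempt and no reset: what is moved stays moved. The work goes in short steps, Python scripts to look and compute and a shell command to move; the robot and the scene stay as the last step left them, time stands still between calls to the robot, and variables do not carry over. Pictures are saved under pics/ and viewed, at most 10 in all, crops included, and the job is handed in when it is done.

```bash
mkdir -p pics
python3 - <<'E'
from rig import observe, optics, env
import cv2
s=observe();print(s['time_s'],s['position'],s['tool_rot'],env.tcp_to_grasp,s['grip_width'])
for n in('top','side'):
    d=optics.get_image(n);cv2.imwrite(f'pics/{n}1.png',d['pixels'][:,:,::-1]);print(n,d['mtx'],d['rvec'],d['tvec'])
E
```

```text
0.0 [ 0.16083081 -0.52567194  0.23071198] [[ 9.56285400e-01  2.92434997e-01 -7.98016605e-05]
 [ 2.92434811e-01 -9.56284402e-01  1.42299131e-03]
 [ 3.39819377e-04 -1.38412260e-03 -9.99998984e-01]] 0.0187 0.08503233972797776
top [[381.69303431   0.         317.27355743]
 [  0.         381.69303431 197.51679184]
 [  0.           0.           1.        ]] [ 2.12571048 -2.12966994  0.18526041] [0.104533   0.53406209 0.87243849]
side [[520.28950641   0.         320.11165049]
 [  0.         520.28950641 207.32227826]
 [  0.           0.           1.        ]] [ 0.78046399 -2.36978936  1.33677516] [0.49043546 0.18440145 1.29823786]
```

View pics/top1.png

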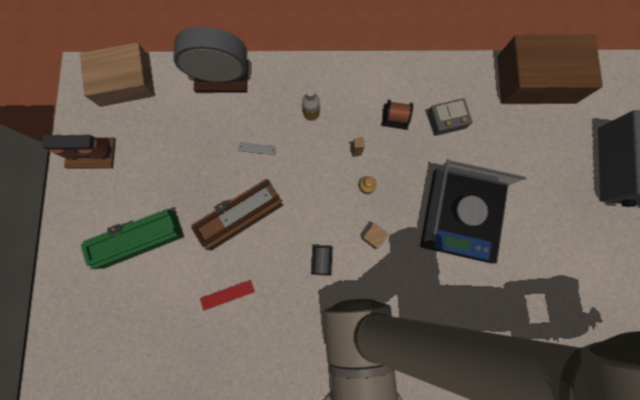

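View pics/side1.png

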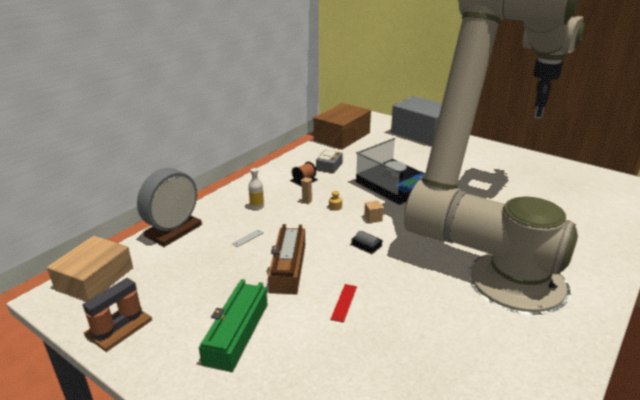

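Top: brown holder from about (200,240) to (278,190) with the strip inside it. The slim block is at (358,146), the balance at (465,212) and the wide block at (375,235). I'll enlarge these.

```bash
cat > h.py <<'E'
import numpy as np,cv2
from rig import observe, optics, env
def cam(n):
    d=optics.get_image(n);R=cv2.Rodrigues(np.array(d['rvec']))[0];return d['pixels'],np.array(d['mtx']),R,np.array(d['tvec']).ravel()
def ray(c,uv):
    _,K,R,t=c;return -R.T@t,R.T@np.linalg.solve(K,[uv[0],uv[1],1.])
def onz(c,uv,z):
    o,d=ray(c,uv);return o+d*(z-o[2])/d[2]
def tri(pairs):
    A=np.zeros((3,3));b=np.zeros(3);L=[ray(c,u) for c,u in pairs]
    for o,d in L:
        d=d/np.linalg.norm(d);P=np.eye(3)-np.outer(d,d);A+=P;b+=P@o
    X=np.linalg.solve(A,b);return X
def proj(c,X):
    _,K,R,t=c;p=K@(R@np.array(X)+t);return p[:2]/p[2]
def crop(c,x0,y0,w,h,s):
    im=cv2.resize(c[0][y0:y0+h,x0:x0+w],None,fx=s,fy=s,interpolation=cv2.INTER_CUBIC)[:,:,::-1].copy()
    for i in range(0,w,10): cv2.putText(im,str(x0+i),(int((i+.5)*s)-8,8),0,.3,(0,255,255),1);cv2.line(im,(int((i+.5)*s),10),(int((i+.5)*s),14),(0,255,255),1)
    for i in range(10,h,10): cv2.putText(im,str(y0+i),(0,int((i+.5)*s)+3),0,.3,(0,255,255),1);cv2.line(im,(20,int((i+.5)*s)),(24,int((i+.5)*s)),(0,255,255),1)
    return im
E
python3 - <<'E'
from h import *
T=cam('top');S=cam('side')
M=np.zeros((600,800,3),np.uint8)
def put(im,x,y): M[y:y+im.shape[0],x:x+im.shape[1]]=im[:600-y,:800-x]
put(crop(T,190,170,100,80,4),0,0)
put(crop(S,260,215,55,80,4),400,0)
put(crop(T,415,155,115,110,2.5),0,322)
put(crop(T,340,130,40,35,4),630,0)
put(crop(S,295,170,30,40,4),630,150)
put(crop(S,350,135,80,70,4),400,322)
cv2.imwrite('pics/c1.png',M)
for n,u in(('hol',(238,214)),('blk',(358,146)),('bal',(472,210)),('wt',(369,185)),('wide',(375,235))):print(n,onz(T,u,.06))
E
```

```text
hol [0.49290104 0.29064935 0.06      ]
blk [0.65919989 0.00415503 0.06      ]
bal [ 0.50131081 -0.26157982  0.06      ]
wt [ 0.56213368 -0.02014947  0.06      ]
wide [ 0.44283661 -0.03112286  0.06      ]
```

View pics/c1.png

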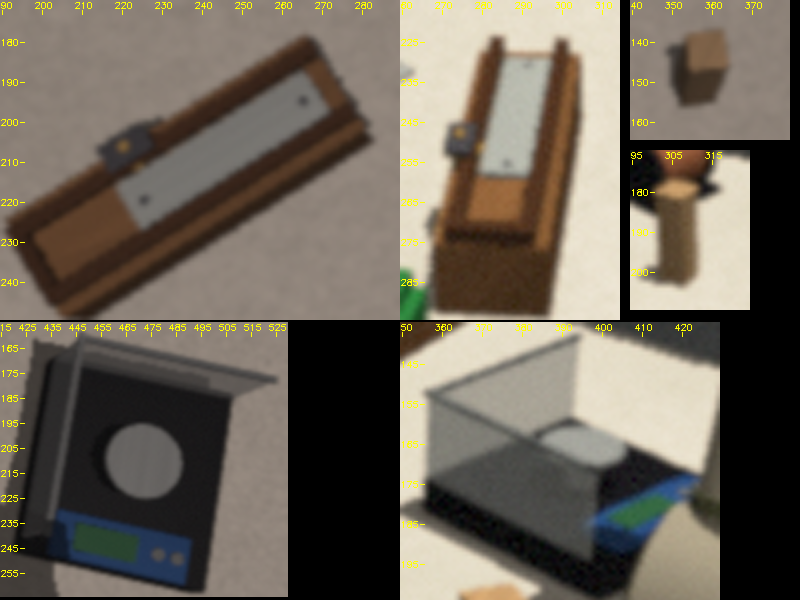

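Run:
```python
from h import *
T=cam('top');S=cam('side')
f=lambda x,y,u0,v0,s,X=0,Y=0:(u0+(x-X)/s-.5,v0+(y-Y)/s-.5)
ang=lambda a,b:np.degrees(np.arctan2(*(b-a)[1::-1]))
g=lambda x,y,z:onz(T,f(x,y,190,170,4),z).round(4)
st=[g(115,188,.059),g(140,232,.059),g(334,105,.059),g(308,70,.059)]
ho=[g(5,225,.067),g(308,36,.067),g(372,140,.067),g(75,315,.067)]
print('strip',st,np.mean(st,0),ang(st[0],st[3]),ang(st[1],st[2]),np.linalg.norm(st[3]-st[0]))
print('holder',ho,np.mean(ho,0),ang(ho[0],ho[1]),ang(ho[3],ho[2]),np.linalg.norm(ho[1]-ho[0]),np.linalg.norm(ho[1]-ho[2]))
# strip front corners both views
q=lambda x,y:f(x,y,260,215,4,400)
for a,b in(((308,70),(503,52)),((334,105),(552,57)),((115,188),(478,172)),((140,232),(528,178))):
    print('strip3d',tri([(T,f(*a,190,170,4)),(S,q(*b))]))
print('block top',tri([(T,f(708,50,340,130,4,630)),(S,f(677,190,295,170,4,630,150))]))
bc=[onz(T,f(x,y,340,130,4,630),.08) for x,y in((690,33),(723,30),(729,65),(690,69))];print(np.mean(bc,0),ang(bc[0],bc[1]),ang(bc[3],bc[2]),ang(bc[2],bc[1]),ang(bc[3],bc[0]))
print('pan',tri([(T,f(144,461,415,155,2.5,0,322)),(S,f(583,445,350,135,4,400,322))]))
b=lambda x,y,z:onz(T,f(x,y,415,155,2.5,0,322),z)
print('bal right edge dir',ang(b(203,592,.035),b(232,395,.035)),'front',ang(b(187,585,.046),b(55,550,.046)))
```

```text
strip [array([0.4872, 0.3373, 0.059 ]), array([0.4611, 0.3215, 0.059 ]), array([0.5367, 0.209 , 0.059 ]), array([0.558 , 0.2249, 0.059 ])] [0.51075  0.273175 0.059   ] -57.79345145999556 -56.09889924964236 0.1328397530861903
holder [array([0.4646, 0.3983, 0.067 ]), array([0.577 , 0.2243, 0.067 ]), array([0.5143, 0.1853, 0.067 ]), array([0.4125, 0.355 , 0.067 ])] [0.4921   0.290725 0.067   ] -57.138469278726205 -59.04120887041972 0.20714671129419357 0.0738396235093327
strip3d [0.5584561  0.22517265 0.06161261]
strip3d [0.53472047 0.20776571 0.0585931 ]
strip3d [0.48695064 0.33688519 0.06045526]
strip3d [0.46068909 0.32130196 0.05826824]
block top [0.66172152 0.00325314 0.08013514]
[0.66319289 0.00372844 0.08      ] -84.73156425627629 -84.06442524837244 8.045788825250668 -1.07244648124741
pan [ 0.49830756 -0.25764505  0.07182119]
bal right edge dir -13.105237549316096 front 74.92326747926955
```

```bash
cat >> h.py <<'E'
def plan(X,yaw):
    s=observe();R=np.array(s['tool_rot']);p=np.array(s['position'])
    y=np.degrees(np.arctan2(R[1,1],R[0,1]))
    c,n=np.cos(np.radians(yaw)),np.sin(np.radians(yaw))
    Rt=np.array([[-n,c,0],[c,n,0],[0,0,-1.]]);print
    rv=cv2.Rodrigues(R.T@Rt)[0].ravel()
    d=np.array(X)-p
    print('t',round(s['time_s'],2),'pos',p.round(4),'yaw',round(y,2),'w',round(s['grip_width'],4),'ft',np.round(s['ft_force'],1))
    print(' shift in present axes mm',(R.T@d*1e3).round(1),'| turn rad',rv.round(4),'| shift mm if turned first',(Rt.T@d*1e3).round(1))
E
python3 -m jog '[[0,0,0,0.02,-0.012,0,100],[0,0,0.1,0.04,-0.023,-0.002,100],[0,0,0.1,0.0422,-0.024,0.002,100],[0,0,0,0.0422,-0.024,0.002,100],[0,0,0,0.0422,-0.024,0.002,100],[0,0,0,0.0422,-0.024,0.002,100],[0,0,0,0.0422,-0.024,0.002,100]]'
python3 -c "
from h import *
plan([.662,.0035,.2],-86)"
```

```text
time_s: 1.18
position: [0.4048, -0.3289, 0.2235]
tool_rot: [[0.995, 0.097, 0.0], [0.097, -0.995, -0.0], [0.0, 0.0, -1.0]]
ft_force: [0.3, -0.6, -0.1]
grip_width: 0.0851
gripper_force: 0.0
t 1.18 pos [ 0.4048 -0.3289  0.2235] yaw -84.42 w 0.0851 ft [ 0.3 -0.6 -0.1]
 shift in present axes mm [ 288.3 -305.8   23.5] | turn rad [ 0.     -0.0002  0.0276] | shift mm if turned first [ 279.8 -313.7   23.5]
```

```bash
python3 -m jog '[[0,0,0.0,0.036,-0.038,0.003,100],[0,0,0,0.036,-0.038,0.003,100],[0,0,0,0.036,-0.038,0.003,100],[0,0,0,0.036,-0.038,0.003,100],[0,0,0,0.036,-0.038,0.003,100],[0,0,0,0.036,-0.038,0.003,100],[0,0,0,0.036,-0.038,0.003,100],[0,0,0,0.036,-0.038,0.002,100],[0,0,0,0,0,0,100]]'
python3 - <<'E'
from h import *
plan([.662,.0035,.2],-86)
W=cam('wrist');cv2.imwrite('pics/w1.png',W[0][:,:,::-1]);np.save('w1.npy',np.array([0]))
for X in([.662,.0035,.08],[.662,.0035,0]):print(proj(W,X))
print(-W[2].T@W[3])
E
```

```text
time_s: 2.3
position: [0.6612, 0.0034, 0.1995]
tool_rot: [[0.995, 0.101, -0.001], [0.101, -0.995, 0.001], [-0.001, -0.001, -1.0]]
ft_force: [-0.3, -1.4, -0.8]
grip_width: 0.0852
gripper_force: 0.0
t 2.3 pos [0.6612 0.0034 0.1995] yaw -84.18 w 0.0852 ft [-0.3 -1.4 -0.8]
 shift in present axes mm [ 0.8 -0.  -0.5] | turn rad [-0.0008  0.0007  0.0317] | shift mm if turned first [ 0.8 -0.1 -0.5]
[321.04839243 193.29545317]
[321.11385998 172.76938892]
[0.73688994 0.01078045 0.34206057]
```

View pics/w1.png

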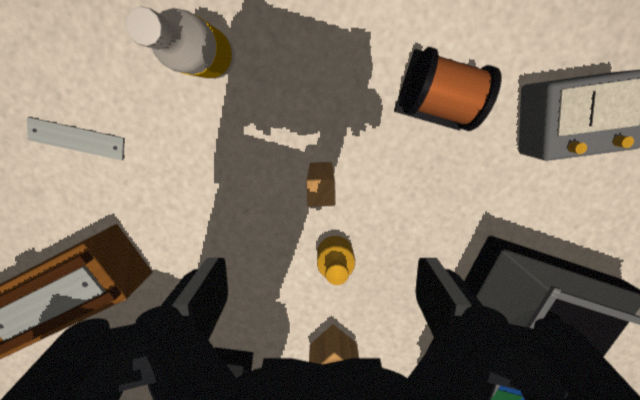

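The wrist view shows the block's top face centred at about (321,192), edges upright in the image. That matches the predicted (321,193), so I descend as aligned.

```bash
python3 -m jog '[[0,0,0,0.0008,0,0.04,100],[0,0,0,0,0,0.045,100],[0,0,0,0,0,0.045,100],[0,0,0,0,0,0.0275,100],[0,0,0,0,0,0,100],[0,0,0,0,0,0,0],[0,0,0,0,0,0,0],[0,0,0,0,0,0,0],[0,0,0,0,0,0,0]]' 50
python3 -c "
from h import *
plan([.662,.0035,.042],-84.2)"
```

```text
time_s: 3.48
position: [0.6617, -0.0007, 0.0436]
tool_rot: [[0.995, 0.097, 0.001], [0.097, -0.995, -0.0], [0.001, 0.0, -1.0]]
ft_force: [-0.7, 0.3, 3.4]
grip_width: 0.0236
gripper_force: 49.7
t 3.48 pos [ 0.6617 -0.0007  0.0436] yaw -84.45 w 0.0236 ft [-0.7  0.3  3.4]
 shift in present axes mm [ 0.7 -4.1  1.6] | turn rad [ 0.0001 -0.0011 -0.0044] | shift mm if turned first [ 0.7 -4.1  1.6]
```

```bash
python3 -m jog '[[0,0,0,0,0,-0.02,0],[0,0,0,0,0,-0.04,0],[0,0,0,0,0,-0.045,0],[0,0,0,0,0,-0.03,0],[0,0,0,0,0,0,0]]'
python3 -c "
from h import *
plan([.458,.344,.175],-57.5)"
```

```text
time_s: 4.1
position: [0.6622, -0.0009, 0.1802]
tool_rot: [[0.995, 0.097, 0.005], [0.097, -0.995, -0.001], [0.005, 0.001, -1.0]]
ft_force: [0.6, 1.0, -1.3]
grip_width: 0.0236
gripper_force: 49.1
t 4.1 pos [ 0.6622 -0.0009  0.1802] yaw -84.45 w 0.0236 ft [ 0.6  1.  -1.3]
 shift in present axes mm [-170.  -363.     3.9] | turn rad [ 0.0024 -0.0042 -0.4704] | shift mm if turned first [  13.  -400.6    5.2]
```

```bash
python3 -m jog '[[0,0,-0.157,0,0,0,0],[0,0,-0.157,0,0,0,0],[0,0,-0.157,0,0,0,0]]'; python3 -m jog '[[0,0,0,0.001,-0.03,0,0],[0,0,0,0.0015,-0.045,0,0],[0,0,0,0.0015,-0.045,0,0],[0,0,0,0.0015,-0.045,0,0],[0,0,0,0.0015,-0.045,0,0],[0,0,0,0.0015,-0.045,0,0],[0,0,0,0.0015,-0.045,0,0],[0,0,0,0.0015,-0.045,0,0],[0,0,0,0.0015,-0.03,0,0],[0,0,0,0,-0.025,0.0,0]]'
python3 -m jog '[[0,0,0,0,0,0,0]]'
python3 - <<'E'
from h import *
plan([.458,.344,.175],-57.5)
W=cam('wrist');cv2.imwrite('pics/w2.png',W[0][:,:,::-1])
d=np.array([.537,-.843,0]);n=np.array([.843,.537,0]);o=np.array([.4921,.2907,0])+25e-3*d*-1*-1
for x in(-120,80):
  for y in(-17,17):print(x,y,proj(W,o+(x)*1e-3*d+y*1e-3*n+[0,0,.067]))
E
```

```text
time_s: 4.47
position: [0.6609, -0.0007, 0.1757]
tool_rot: [[0.84, 0.542, -0.003], [0.542, -0.84, 0.001], [-0.002, -0.002, -1.0]]
ft_force: [-0.6, 0.3, -0.2]
grip_width: 0.0235
gripper_force: 49.1
time_s: 5.72
position: [0.4559, 0.3443, 0.1761]
tool_rot: [[0.843, 0.538, -0.003], [0.538, -0.843, -0.001], [-0.003, -0.0, -1.0]]
ft_force: [-0.4, -0.1, -1.1]
grip_width: 0.0238
gripper_force: 49.2
time_s: 5.85
position: [0.4559, 0.3442, 0.1763]
tool_rot: [[0.842, 0.54, -0.002], [0.54, -0.842, -0.001], [-0.003, -0.0, -1.0]]
ft_force: [0.3, -1.2, -0.6]
grip_width: 0.0237
gripper_force: 49.2
t 5.85 pos [0.4559 0.3442 0.1763] yaw -57.33 w 0.0237 ft [ 0.3 -1.2 -0.6]
 shift in present axes mm [1.6 1.3 1.3] | turn rad [-0.0004  0.0027  0.0029] | shift mm if turned first [1.6 1.3 1.3]
-120 -17 [283.87889519 214.80645941]
-120 17 [282.47622043 174.50733391]
80 -17 [526.07508121 215.12555973]
80 17 [534.19662282 174.87953882]
```

View pics/w2.png

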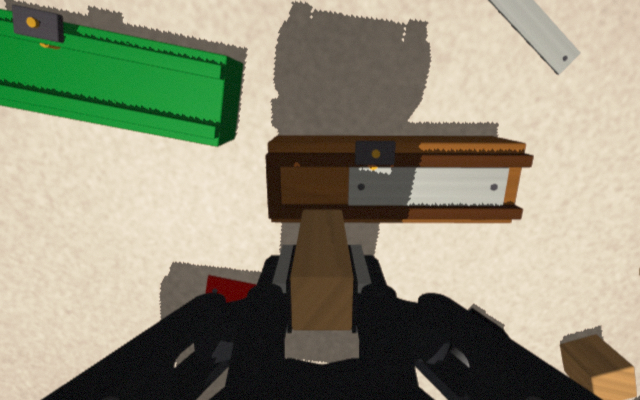

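The wrist view shows the groove's rails at rows of about 166 and 206, roughly 7 mm toward +y of my first estimate. This agrees with the strip's own measured position. I'll enlarge it for a precise reading.

Run:
```python
from h import *
W=cam('wrist');c=crop(W,260,130,280,80,2.85)
d=crop(W,260,205,130,130,2.5)
M=np.zeros((580,800,3),np.uint8);M[:c.shape[0],:c.shape[1]]=c;M[240:240+d.shape[0],:d.shape[1]]=d
cv2.imwrite('pics/w3.png',M)
```

```text
(no output)
```

View pics/w3.png

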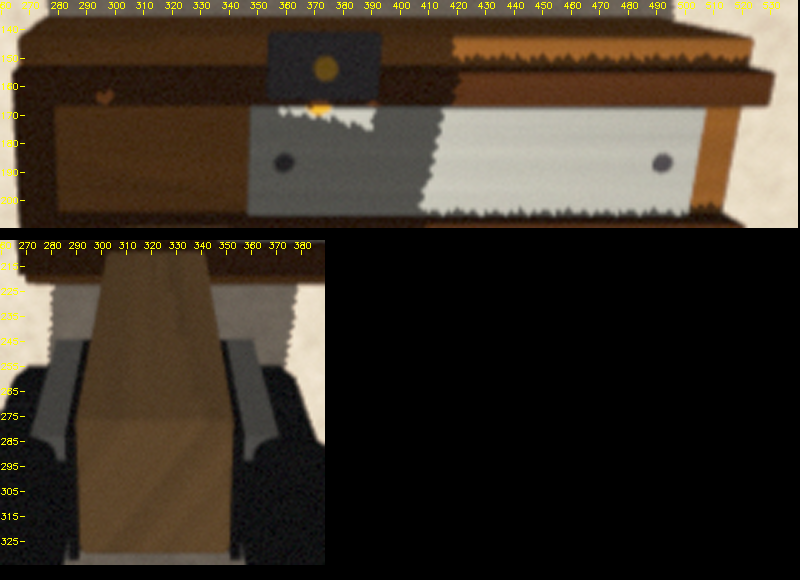

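Run:
```python
from h import *
W=cam('wrist')
print('cam',-W[2].T@W[3])
P=lambda x,y,z:onz(W,(260+x/2.85-.5,130+y/2.85-.5),z)
yi0=P(57,106,.067);yi1=P(770,104,.067)
fl=P(57,211,.055);rl=P(247,215,.059);fr=P(690,213,.059)
ru=P(250,106,.067)
dd=fr-rl;print('strip len',np.linalg.norm(dd),'ang',np.degrees(np.arctan2(dd[1],dd[0])))
e=yi1-yi0;a=np.arctan2(e[1],e[0]);print('rail ang',np.degrees(a))
a=(np.arctan2(dd[1],dd[0])+a)/2;d=np.array([np.cos(a),np.sin(a),0]);n=np.array([-d[1],d[0],0])
print('groove w via +y rail/floor',(yi0-fl)@n,'strip low edge to +y',(yi0-rl)@n)
C=((yi0@n-.017)+(fl@n+.017)+(rl@n+.017))/3
xe=yi1@d-.080; xf=fl@d+.120
print('origin along d from end',xe,'from stop',xf, 'rear strip x',rl@d-xe,'front',fr@d-xe,'centreline n',C)
x0=xe
O=d*x0+n*C;print('holder origin',O,'yaw',np.degrees(a))
s=observe();p=np.array(s['position']);print('tcp x,y in holder',(p-O)@d,(p-O)@n)
for f in (-.1,-.088):print(f,O+d*f)
# block bottom
for z in(.13,.132,.135):print('blk bottom',z,[((onz(W,(u,209),z)-O)@d).round(4) for u in(302,342)])
plan(list((O+d*-.089)[:2])+[.176],np.degrees(a))
```

```text
cam [0.52151877 0.38362164 0.31929141]
strip len 0.1312546997016499 ang -57.280900562550464
rail ang -57.38055422839641
groove w via +y rail/floor 0.03442277246593256 strip low edge to +y 0.03459491526693411
origin along d from end 0.04317554439210998 from stop 0.042788477445326656 rear strip x -0.06361293374527145 front 0.06764171632387948 centreline n 0.577855338472413
holder origin [0.50974453 0.27557473 0.        ] yaw -57.330727395473446
tcp x,y in holder -0.08474755006697487 -0.007717467367412911
-0.1 [0.45576564 0.35975477 0.        ]
-0.088 [0.4622431  0.34965317 0.        ]
blk bottom 0.13 [np.float64(-0.0965), np.float64(-0.0719)]
blk bottom 0.132 [np.float64(-0.0964), np.float64(-0.072)]
blk bottom 0.135 [np.float64(-0.0962), np.float64(-0.0722)]
t 6.0 pos [0.4575 0.3427 0.177 ] yaw -57.5 w 0.0233 ft [ 0.4  0.1 -1. ]
 shift in present axes mm [ 7.7 -4.3  1. ] | turn rad [ 0.0001  0.0014 -0.0029] | shift mm if turned first [ 7.7 -4.3  1. ]
```

```bash
python3 -m jog '[[0,0,-0.003,0.0077,-0.0043,0.0,0],[0,0,0,0,0,0.02,0],[0,0,0,0,0,0.03,0],[0,0,0,0,0,0.015,0],[0,0,0,0,0,0.005,0],[0,0,0,0,0,0,0]]'
python3 -c "
from h import *
plan([.4617,.3505,.0995],-57.33)"
```

```text
time_s: 6.75
position: [0.4619, 0.3513, 0.1083]
tool_rot: [[0.842, 0.54, 0.001], [0.54, -0.842, 0.0], [0.001, 0.0, -1.0]]
ft_force: [0.5, -1.3, -1.3]
grip_width: 0.0235
gripper_force: 49.2
t 6.75 pos [0.4619 0.3513 0.1083] yaw -57.3 w 0.0235 ft [ 0.5 -1.3 -1.3]
 shift in present axes mm [-0.6  0.6  8.8] | turn rad [ 0.0001 -0.0007  0.0005] | shift mm if turned first [-0.6  0.6  8.8]
```

```bash
python3 -m jog '[[0,0,0,-0.0005,0,0.005,0],[0,0,0,0,0,0.003,0],[0,0,0,0,0,0,0]]';python3 -m jog '[[0,0,0,0,0,0.001,0],[0,0,0,0,0,0,0]]'
```

```text
time_s: 7.12
position: [0.461, 0.3509, 0.0998]
tool_rot: [[0.841, 0.54, -0.0], [0.54, -0.841, -0.0], [-0.0, -0.0, -1.0]]
ft_force: [0.5, -0.2, -0.5]
grip_width: 0.0236
gripper_force: 49.2
time_s: 7.38
position: [0.4611, 0.351, 0.0989]
tool_rot: [[0.841, 0.54, 0.0], [0.54, -0.841, 0.0], [0.0, -0.0, -1.0]]
ft_force: [-0.9, -1.0, -1.0]
grip_width: 0.0236
gripper_force: 49.2
```

```bash
python3 -m jog '[[0,0,0,-0.0015,0.008,0,0],[0,0,0,0,0.004,0,0],[0,0,0,0,0.004,0,0],[0,0,0,0,0.004,0,0]]';python3 -m jog '[[0,0,0,0,0.005,0,0],[0,0,0,0,0.005,0,0],[0,0,0,0,0.005,0,0],[0,0,0,0,0.005,0,0],[0,0,0,0,0.005,0,0],[0,0,0,0,0.005,0,0]]'
python3 -c "
from h import *
plan([.5033,.2857,.099],-57.33)"
```

```text
time_s: 7.88
position: [0.4703, 0.3337, 0.0989]
tool_rot: [[0.842, 0.54, -0.001], [0.54, -0.842, 0.001], [0.0, -0.002, -1.0]]
ft_force: [-2.4, 3.3, 0.4]
grip_width: 0.0232
gripper_force: 49.5
time_s: 8.62
position: [0.4871, 0.3077, 0.0988]
tool_rot: [[0.842, 0.54, 0.0], [0.54, -0.842, -0.0], [0.0, 0.0, -1.0]]
ft_force: [-0.3, -0.1, 0.0]
grip_width: 0.0231
gripper_force: 49.3
t 8.62 pos [0.4871 0.3077 0.0988] yaw -57.3 w 0.0231 ft [-0.3 -0.1  0. ]
 shift in present axes mm [ 1.7 27.3 -0.2] | turn rad [ 0.0001 -0.      0.0005] | shift mm if turned first [ 1.8 27.3 -0.2]
```

```bash
python3 -m jog '[[0,0,0,0,0.004,0,0],[0,0,0,0,0.005,0,0],[0,0,0,0,0.005,0,0],[0,0,0,0,0.005,0,0],[0,0,0,0,0.004,0,0],[0,0,0,0,0.002,0,0],[0,0,0,0,0,0,0]]'
python3 - <<'E'
from h import *
plan([.5033,.2857,.099],-57.33)
T=cam('top');W=cam('wrist');S=cam('side')
O=np.array([.50974,.27557,0]);d=np.array([.5398,-.8418,0]);n=np.array([.8418,.5398,0])
for x in(125,130,135):print(x,[proj(c,O+x*1e-3*d+[0,0,.059]).round(1) for c in(T,W,S)])
p=proj(T,O+[0,0,.06]).astype(int);M=np.zeros((600,800,3),np.uint8)
a=crop(T,200,150,110,90,3.5);b=crop(S,260,180,70,90,3.5);w=crop(W,380,100,260,130,3)[:270]
M[:a.shape[0],:a.shape[1]]=a[:,:400];M[:b.shape[0],400:400+b.shape[1]]=b;M[320:320+len(w),:w.shape[1]]=w
cv2.imwrite('pics/p1.png',M)
E
```

```text
time_s: 9.5
position: [0.5004, 0.2869, 0.0988]
tool_rot: [[0.842, 0.54, 0.0], [0.54, -0.842, -0.0], [-0.0, 0.0, -1.0]]
ft_force: [-0.3, -0.3, -0.8]
grip_width: 0.0238
gripper_force: 49.3
t 9.5 pos [0.5004 0.2869 0.0988] yaw -57.3 w 0.0238 ft [-0.3 -0.3 -0.8]
 shift in present axes mm [ 1.8  2.6 -0.2] | turn rad [0.0001 0.     0.0004] | shift mm if turned first [ 1.8  2.6 -0.2]
125 [array([289.4, 179.1]), array([551.3, 227.6]), array([293.1, 217.4])]
130 [array([291.2, 178. ]), array([559.6, 227.6]), array([293.3, 216.5])]
135 [array([292.9, 176.9]), array([567.8, 227.6]), array([293.5, 215.5])]
```

View pics/p1.png

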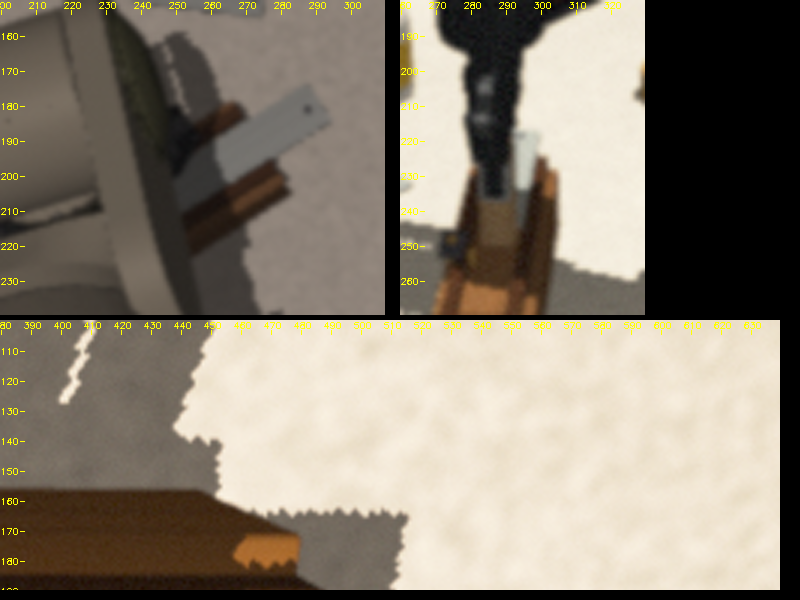

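The top view shows the strip's front corners at (287.5,174) and (294,184), so its front end is at holder x≈127 mm, overhanging by about 47 mm. Next I take the block back to where it stood.

```bash
python3 -m jog '[[0,0,0,0,-0.004,0,0],[0,0,0,0,0,-0.03,0],[0,0,0,0,0,-0.045,0],[0,0,0,-0.001,0.022,-0.01,0],[0,0,0,-0.003,0.045,0,0],[0,0,0,-0.003,0.045,0,0],[0,0,0,-0.003,0.045,0,0],[0,0,0,-0.003,0.045,0,0],[0,0,0,-0.003,0.045,0,0],[0,0,0,-0.003,0.045,0,0]]'
python3 -m jog '[[0,0,0.157,0,0.04,0,0],[0,0,0.157,0,0,0,0],[0,0,0.157,0,0,0,0],[0,0,0,0,0,0,0]]'
python3 -c "
from h import *
plan([.662,-.0006,.0445],-84.4)"
```

```text
time_s: 10.9
position: [0.6405, 0.0334, 0.1838]
tool_rot: [[0.841, 0.54, -0.0], [0.54, -0.841, 0.0], [-0.0, -0.0, -1.0]]
ft_force: [0.9, 0.1, -0.5]
grip_width: 0.0236
gripper_force: 49.3
time_s: 11.4
position: [0.6615, 0.001, 0.1837]
tool_rot: [[0.995, 0.101, -0.0], [0.101, -0.995, 0.0], [-0.0, -0.0, -1.0]]
ft_force: [0.2, -0.5, -0.1]
grip_width: 0.0232
gripper_force: 49.4
t 11.4 pos [0.6615 0.001  0.1837] yaw -84.19 w 0.0232 ft [ 0.2 -0.5 -0.1]
 shift in present axes mm [  0.4   1.7 139.2] | turn rad [-0.0001  0.0003  0.0036] | shift mm if turned first [  0.3   1.7 139.2]
```

```bash
python3 -m jog '[[0,0,0.003,0,0.0015,0.03,0],[0,0,0,0,0,0.045,0],[0,0,0,0,0,0.04,0],[0,0,0,0,0,0.016,0],[0,0,0,0,0,0.005,0],[0,0,0,0,0,0.0025,0],[0,0,0,0,0,0,0]]'
```

```text
time_s: 12.28
position: [0.6623, -0.0008, 0.0465]
tool_rot: [[0.995, 0.097, 0.002], [0.097, -0.995, -0.0], [0.002, 0.001, -1.0]]
ft_force: [0.0, -0.8, -0.3]
grip_width: 0.0236
gripper_force: 49.4
```

```bash
python3 -m jog '[[0,0,0,0,0,0.001,0],[0,0,0,0,0,0.001,0],[0,0,0,0,0,0.0005,0],[0,0,0,0,0,0,0]]'
```

```text
time_s: 12.78
position: [0.6619, -0.0008, 0.0437]
tool_rot: [[0.995, 0.097, 0.001], [0.097, -0.995, -0.0], [0.001, 0.0, -1.0]]
ft_force: [-1.7, -0.0, 4.7]
grip_width: 0.0234
gripper_force: 50.3
```

```bash
python3 -m jog '[[0,0,0,0,0,0,60],[0,0,0,0,0,0,60],[0,0,0,0,0,0,60],[0,0,0,0,0,-0.02,60],[0,0,0,0,0,-0.045,60],[0,0,0,0,0,-0.045,60],[0,0,0,0,0,-0.03,60]]'
python3 - <<'E'
from h import *
O=np.array([.50974,.27557,0]);d=np.array([.5398,-.8418,0])
plan(list((O+.1125*d)[:2])+[.185],32.5)
S=cam('side');T=cam('top');print(proj(S,[.662,0,.04]),proj(T,[.662,0,.08]))
cv2.imwrite('pics/b.png',crop(S,280,160,50,55,6))
W=cam('wrist');print(proj(W,[.662,0,.08]))
M=np.zeros((400,640,3),np.uint8);M[:]=W[0][:,:,::-1];M[:330,:300]=cv2.imread('pics/b.png')
cv2.imwrite('pics/b2.png',M)
E
```

```text
time_s: 13.65
position: [0.662, -0.0008, 0.1852]
tool_rot: [[0.995, 0.097, 0.002], [0.097, -0.995, -0.0], [0.002, 0.001, -1.0]]
ft_force: [0.2, 1.8, -0.7]
grip_width: 0.0512
gripper_force: 0.0
t 13.65 pos [ 0.662  -0.0008  0.1852] yaw -84.45 w 0.0512 ft [ 0.2  1.8 -0.7]
 shift in present axes mm [-7.360e+01 -1.896e+02 -1.000e-01] | turn rad [ 2.7000e-03 -8.0000e-04 -2.0412e+00] | shift mm if turned first [2.024e+02 2.040e+01 2.000e-01]
[306.7021928  190.42414034] [360.57471613 142.27877026]
[319.48314774 200.65219348]
```

View pics/b2.png

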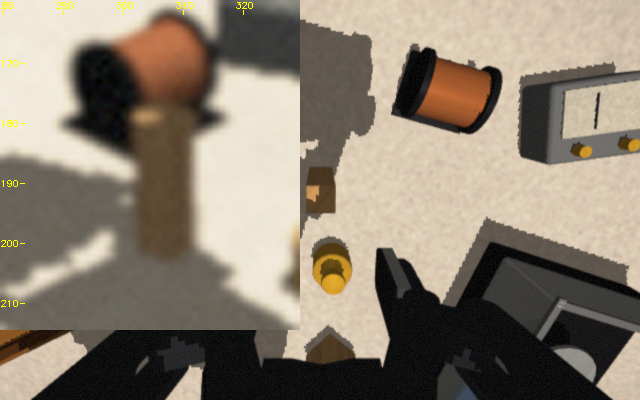

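The block stands upright where it was. Next, the strip's overhanging end.

```bash
python3 -m jog '[[0,0,0,-0.0146,-0.038,0,80],[0,0,0,-0.0146,-0.038,0,80],[0,0,0,-0.0146,-0.038,0,80],[0,0,0,-0.0146,-0.038,0,80],[0,0,0,-0.0146,-0.038,0,80],[0,0,-0.18,0,0,0,80],[0,0,-0.18,0,0,0,80],[0,0,-0.18,0,0,0,80],[0,0,-0.18,0,0,0,80],[0,0,-0.18,0,0,0,80]]'
python3 -m jog '[[0,0,-0.18,0,0,0,80],[0,0,-0.18,0,0,0,80],[0,0,-0.18,0,0,0,80],[0,0,-0.18,0,0,0,80],[0,0,-0.18,0,0,0,80],[0,0,-0.18,0,0,0,80],[0,0,-0.06,0,0,0,80],[0,0,0,0,0,0,80]]'
python3 - <<'E'
from h import *
O=np.array([.50974,.27557,0]);d=np.array([.5398,-.8418,0]);n=np.array([.8418,.5398,0])
plan(list((O+.1125*d)[:2])+[.185],32.5)
W=cam('wrist');cv2.imwrite('pics/w4.png',W[0][:,:,::-1])
for x in(80,127.5):print(x,[proj(W,O+x*1e-3*d+y*1e-3*n+[0,0,.059]).round(1) for y in(-17,15)])
E
```

```text
time_s: 15.05
position: [0.5701, 0.1812, 0.1809]
tool_rot: [[0.538, 0.843, -0.003], [0.843, -0.538, -0.0], [-0.002, -0.002, -1.0]]
ft_force: [0.0, 0.2, -0.2]
grip_width: 0.0686
gripper_force: 0.0
time_s: 16.05
position: [0.5702, 0.1812, 0.1812]
tool_rot: [[-0.536, 0.844, -0.003], [0.844, 0.536, -0.0], [0.001, -0.002, -1.0]]
ft_force: [0.1, -1.2, 0.1]
grip_width: 0.0683
gripper_force: 0.0
t 16.05 pos [0.5702 0.1812 0.1812] yaw 32.39 w 0.0683 ft [ 0.1 -1.2  0.1]
 shift in present axes mm [-0.5  0.  -3.8] | turn rad [-0.0025 -0.0012 -0.0019] | shift mm if turned first [-0.5  0.  -3.8]
80 [array([300.5, 154.5]), array([339.5, 154.3])]
127.5 [array([301.9, 209.4]), array([338.9, 209.2])]
```

View pics/w4.png

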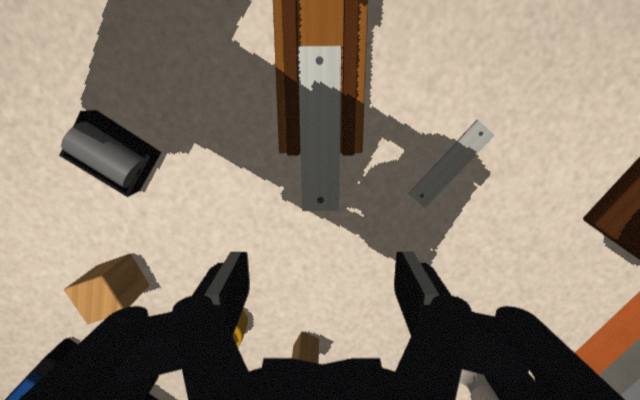

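The wrist view shows the strip overhanging with its front edge at row ~211, columns 302–339. That is straight, with its front end at holder x≈129 mm. I'll grip about 50 mm from its centre.

```bash
python3 -m jog '[[0,0,0,-0.002,-0.001,0.03,80],[0,0,0,0,0,0.045,80],[0,0,0,0,0,0.045,80],[0,0,0,0,0,0.022,80],[0,0,0,0,0,0.002,80],[0,0,0,0,0,0,80]]'
python3 -c "
from h import *
plan([.5713,.1796,.037],32.5)"
```

```text
time_s: 16.85
position: [0.5714, 0.1792, 0.0395]
tool_rot: [[-0.536, 0.844, 0.001], [0.844, 0.536, 0.0], [-0.0, 0.001, -1.0]]
ft_force: [0.1, -0.6, 0.4]
grip_width: 0.0681
gripper_force: 0.0
t 16.85 pos [0.5714 0.1792 0.0395] yaw 32.4 w 0.0681 ft [ 0.1 -0.6  0.4]
 shift in present axes mm [0.4 0.2 2.5] | turn rad [ 0.0009  0.0005 -0.0018] | shift mm if turned first [0.4 0.2 2.5]
```

```bash
python3 -m jog '[[0,0,0,0,0,0.0025,60],[0,0,0,0,0,0,45],[0,0,0,0,0,0,38],[0,0,0,0,0,0,30],[0,0,0,0,0,0,30],[0,0,0,0,0,0,20],[0,0,0,0,0,0,20],[0,0,0,0,0,0,20]]' 60
python3 -m jog '[[0,0,0,0,0,-0.002,20],[0,0,0,0,0,-0.004,20],[0,0,0,0,0,-0.015,20],[0,0,0,0,0,-0.03,20],[0,0,0,0,0,-0.04,20],[0,0,0,0,0,-0.03,20],[0,0,0,0,0,0,20]]'
python3 - <<'E'
from h import *
plan([.5713,.1796,.16],32.5)
W=cam('wrist');cv2.imwrite('pics/w5.png',W[0][:,:,::-1])
E
```

```text
time_s: 17.85
position: [0.5711, 0.1791, 0.0364]
tool_rot: [[-0.536, 0.844, 0.0], [0.844, 0.536, 0.0], [-0.0, 0.0, -1.0]]
ft_force: [0.5, -1.1, 3.2]
grip_width: 0.03
gripper_force: 59.1
time_s: 18.73
position: [0.5718, 0.1793, 0.1604]
tool_rot: [[-0.536, 0.844, 0.006], [0.844, 0.536, 0.001], [-0.002, 0.005, -1.0]]
ft_force: [0.6, -0.0, -0.6]
grip_width: 0.03
gripper_force: 59.3
t 18.73 pos [0.5718 0.1793 0.1604] yaw 32.44 w 0.03 ft [ 0.6 -0.  -0.6]
 shift in present axes mm [ 0.6 -0.3  0.4] | turn rad [ 0.005   0.0025 -0.0011] | shift mm if turned first [ 0.6 -0.3  0.4]
```

View pics/w5.png

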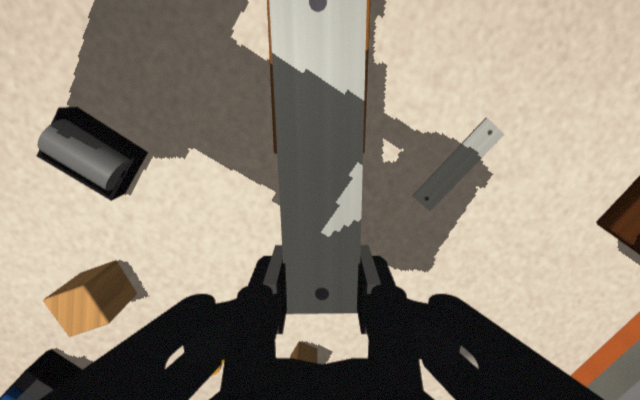

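The strip is held at its end with a 30 mm grip. Its holes show at (321,294) and (318,3), the near end at row 313, and the edges at 287–357 (row 300) and 267–369 (row 0). I fit its pose in the hand from these.

```bash
cat > fit.py <<'E'
from h import *
from scipy.optimize import least_squares
def fit(W,obs):
    s=observe();R=np.array(s['tool_rot']);p=np.array(s['position'])
    def f(v):  # strip centre top in tool frame (x,y,z), pitch about tool y, yaw about tool z
        B=cv2.Rodrigues(np.array([0,0,v[4]]))[0]@cv2.Rodrigues(np.array([0,v[3],0]))[0]
        r=[]
        for (sx,sy),u,kind in obs:
            q=proj(W,p+R@(v[:3]+B@np.array([-sx,sy,0])))
            if kind=='p':r+=list(q-u)
            else:r+=[q[1]-u[1]]
        return r
    o=least_squares(f,[.05,0,-.02,0,0]);return o.x,np.abs(o.fun).max()
E
python3 - <<'E'
from fit import *
W=cam('wrist')
h=.0546
e=.016
# corners of near end, holes
obs=[((h,0),(321,294),'p'),((-h,0),(318,3),'p'),((.065,-e),(288.5,313),'p'),((.065,e),(356,313),'p')]
print(fit(W,obs))
s=observe();R=np.array(s['tool_rot']);p=np.array(s['position'])
for x,y in((-.065+.05+.05,0),):
  pass
for pt in(0,-.02,.02):
  print(pt,[proj(W,p+R@np.array([.05-sx,0,-.018+pt*(sx-.05)])).round(0) for sx in(.065,h,0,-h)])
E
```

```text
(array([ 0.0475246 ,  0.00021276, -0.02912515,  0.14872021, -0.0093349 ]), np.float64(2.134218618082116))
0 [array([320., 307.]), array([320., 287.]), array([320., 166.]), array([319.,   9.])]
-0.02 [array([320., 308.]), array([320., 287.]), array([320., 165.]), array([319.,  10.])]
0.02 [array([320., 307.]), array([320., 287.]), array([320., 166.]), array([319.,   7.])]
```

Run:
```python
from fit import *
W=cam('wrist');im=W[0].astype(int)
s=observe();R=np.array(s['tool_rot']);p=np.array(s['position'])
# measured edges: strongest colour steps near expected columns
g=cv2.GaussianBlur(W[0],(0,0),1).astype(float)
for r in(4,30,60,100,140,180,220,250):
    dx=np.abs(g[r,2:]-g[r,:-2]).sum(1)
    pl=255+np.argmax(dx[255:300])+1;pr=345+np.argmax(dx[345:385])+1
    print(r,pl,pr,pr-pl)
def model(v):
    B=cv2.Rodrigues(np.array([0,v[3],0]))[0]
    return {sx:[proj(W,p+R@(np.array(v[:3])+B@np.array([-sx,sy,0]))).round(0) for sy in(-.016,.016)] for sx in(.04,.02,0,-.02,-.04,-.055)}
for v in([.0475,0,-.0291,.149],[.05,0,-.0226,0]):
    for k,q in model(v).items():print(k,q,q[1][0]-q[0][0])
```

```text
4 268 366 98
30 271 377 106
60 286 365 79
100 272 385 113
140 274 368 94
180 278 356 78
220 280 361 81
250 273 370 97
0.04 [array([282., 269.]), array([359., 268.])] 77.0
0.02 [array([279., 227.]), array([362., 227.])] 83.0
0 [array([276., 179.]), array([364., 179.])] 88.0
-0.02 [array([272., 124.]), array([368., 124.])] 96.0
-0.04 [array([268.,  59.]), array([372.,  58.])] 104.0
-0.055 [array([264.,   2.]), array([375.,   2.])] 111.0Traceback (most recent call last):
  File "<stdin>", line 14, in <module>
  File "<stdin>", line 11, in model
cv2.error: OpenCV(4.12.0) /io/opencv/modules/calib3d/src/calibration_base.cpp:151: error: (-210:Unsupported format or combination of formats) The matrices must have 32f or 64f data type in function 'Rodrigues'
```

Run:
```python
from fit import *
W=cam('wrist')
s=observe();R=np.array(s['tool_rot']);p=np.array(s['position'])
g=cv2.GaussianBlur(W[0],(0,0),.7).astype(float)
L=[]
for r in range(2,240,4):
    dx=np.abs(g[r,2:]-g[r,:-2]).sum(1)
    el=276-(r-179)*-12/177; # rough left
    c=lambda a:a-4+np.argmax(dx[a-5:a+6])
    l=281-(228-r)*13/224; q=361+(228-r)*8/224
    L.append((r,c(int(l)),c(int(q))))
L=np.array(L)
for a in(1,2):
    k=np.polyfit(L[:,0],L[:,a],1)
    for _ in range(5):
        e=np.abs(np.polyval(k,L[:,0])-L[:,a]);m=e<=max(1.2,np.median(e));k=np.polyfit(L[m,0],L[m,a],1)
    print(a,k,m.sum(),len(L),[np.polyval(k,r).round(1) for r in(4,120,230)])
for v in([.05,0.,-.0226,0.],[.05,0,-.0246,.05],[.05,0,-.0266,.1],[.05,0.,-.0206,-.05]):
    B=cv2.Rodrigues(np.array([0.,v[3],0]))[0];o=[]
    for sx in np.linspace(.04,-.06,60):
        a,b=[proj(W,p+R@(np.array(v[:3])+B@np.array([-sx,sy,0]))) for sy in(-.016,.016)];o.append((a[1],a[0],b[0]))
    o=np.array(o)[::-1];print(v,[(np.interp(r,o[:,0],o[:,1]).round(1),np.interp(r,o[:,0],o[:,2]).round(1)) for r in(4,120,230)],'holes',[proj(W,p+R@(np.array(v[:3])+B@np.array([-sx,0,0]))).round(0) for sx in(.065,.0546,-.0546)])
```

```text
1 [5.93942918e-02 2.66968493e+02] 45 60 [np.float64(267.2), np.float64(274.1), np.float64(280.6)]
2 [-2.61101762e-02  3.66494540e+02] 44 60 [np.float64(366.4), np.float64(363.4), np.float64(360.5)]
[0.05, 0.0, -0.0226, 0.0] [(np.float64(271.4), np.float64(369.2)), (np.float64(276.2), np.float64(364.9)), (np.float64(280.7), np.float64(360.7))] holes [array([321., 315.]), array([321., 295.]), array([320.,   5.])]
[0.05, 0, -0.0246, 0.05] [(np.float64(269.3), np.float64(371.2)), (np.float64(275.1), np.float64(366.0)), (np.float64(280.5), np.float64(361.0))] holes [array([321., 313.]), array([321., 294.]), array([320.,   1.])]
[0.05, 0, -0.0266, 0.1] [(np.float64(267.2), np.float64(373.3)), (np.float64(273.9), np.float64(367.1)), (np.float64(280.2), np.float64(361.3))] holes [array([321., 311.]), array([321., 292.]), array([320.,  -3.])]
[0.05, 0.0, -0.0206, -0.05] [(np.float64(273.3), np.float64(367.4)), (np.float64(277.2), np.float64(363.9)), (np.float64(281.0), np.float64(360.5))] holes [array([321., 317.]), array([321., 296.]), array([320.,   9.])]
```

Run:
```python
from h import *
r=[]
for n,(x0,x1,y0,y1) in(('top',(452,494,190,232)),('side',(380,412,155,175))):
    c=cam(n);g=cv2.cvtColor(c[0],cv2.COLOR_RGB2GRAY)[y0:y1,x0:x1]
    t,m=cv2.threshold(g,0,255,cv2.THRESH_OTSU);k,l,st,ce=cv2.connectedComponentsWithStats(m)
    i=1+np.argmax(st[1:,4]);print(n,t,st[i]+[x0,y0,0,0,0],ce[i]+[x0,y0]);r.append((c,ce[i]+[x0,y0]))
print(tri(r),onz(*r[0],.07),onz(*r[1],.07))
print([proj(c,[.4985,-.2585,.07]) for c,_ in r])
```

```text
top 61.0 [457 196  31  30 716] [472.27234637 210.31284916]
side 135.0 [380 155  32  16 371] [397.03234501 160.97574124]
[ 0.49282126 -0.25144479  0.09122098] [ 0.49913146 -0.25810061  0.07      ] [ 0.50995026 -0.29294995  0.07      ]
[array([472.46348747, 210.58057896]), array([394.90222767, 165.64773929])]
```

```bash
python3 -m jog '[[0,0,0.1,0,0,-0.01,20],[0,0,0.15,0,0,-0.01,20],[0,0,0.15,0,0,0,20],[0,0,0.15,0,0,0,20],[0,0,0.15,0,0,0,20],[0,0,0.119,0,0,0,20],[0,0,0,0,0,0,20]]'
python3 -c "
from h import *
plan([.4868,-.3059,.18],-14.5)"
```

```text
time_s: 19.9
position: [0.5708, 0.1791, 0.1767]
tool_rot: [[0.249, 0.968, -0.001], [0.968, -0.249, -0.0], [-0.0, -0.001, -1.0]]
ft_force: [-0.1, -0.3, 0.2]
grip_width: 0.0302
gripper_force: 59.3
t 19.9 pos [0.5708 0.1791 0.1767] yaw -14.43 w 0.0302 ft [-0.1 -0.3  0.2]
 shift in present axes mm [-490.6   39.6   -3.1] | turn rad [-0.0011  0.0004  0.0011] | shift mm if turned first [-490.5   40.1   -3.3]
```

```bash
python3 -m jog '[[0,0,0,-0.02,0.002,0,20],[0,0,0,-0.045,0.004,0,20],[0,0,0,-0.055,0.004,0,20],[0,0,0,-0.055,0.004,0,20],[0,0,0,-0.055,0.004,0,20],[0,0,0,-0.055,0.005,0,20],[0,0,0,-0.055,0.005,0,20],[0,0,0,-0.055,0.005,0,20],[0,0,0,-0.05,0.004,0,20],[0,0,0,-0.03,0.003,0,20]]'
python3 -m jog '[[0,0,0,-0.0156,0,0,20],[0,0,0,0,0,0.02,20],[0,0,0,0,0,0.03,20],[0,0,0,0,0,0.03,20],[0,0,0,0,0,0.02,20],[0,0,0,0,0,0,20]]'
python3 - <<'E'
from h import *
plan([.4868,-.3059,.0545],-14.5)
W=cam('wrist');T=cam('top')
for c,nm in((W,'w'),(T,'t')):
    cv2.imwrite(f'pics/z{nm}.png',c[0][:,:,::-1])
# strip + pan outline in top: dump gray grid summary
s=observe();R=np.array(s['tool_rot']);p=np.array(s['position'])
print('strip corners pred top',[proj(T,p+R@np.array([.05+a,b,-.0226])).round(1) for a in(-.065,.065) for b in(-.016,.016)])
E
```

```text
time_s: 21.15
position: [0.4892, -0.2937, 0.1771]
tool_rot: [[0.251, 0.968, -0.0], [0.968, -0.251, -0.0], [-0.0, -0.0, -1.0]]
ft_force: [-0.5, -0.9, -0.3]
grip_width: 0.03
gripper_force: 59.3
time_s: 21.9
position: [0.4861, -0.305, 0.0763]
tool_rot: [[0.249, 0.968, -0.002], [0.968, -0.249, 0.002], [0.002, -0.003, -1.0]]
ft_force: [-0.7, -0.1, -0.3]
grip_width: 0.0303
gripper_force: 59.3
t 21.9 pos [ 0.4861 -0.305   0.0763] yaw -14.42 w 0.0303 ft [-0.7 -0.1 -0.3]
 shift in present axes mm [-0.7  0.9 21.8] | turn rad [-0.0028 -0.0016  0.0014] | shift mm if turned first [-0.7  0.9 21.8]
strip corners pred top [array([504.8, 222.2]), array([507.2, 208.5]), array([447.6, 208. ]), array([450.3, 194.4])]
```

```bash
python3 -m jog '[[0,0,0,-0.0007,0.0009,0.01,20],[0,0,0,0,0,0.009,20],[0,0,0,0,0,0.003,20],[0,0,0,0,0,0,20]]'; python3 -m jog '[[0,0,0,0,0,0.0015,20],[0,0,0,0,0,0,20]]'; python3 -m jog '[[0,0,0,0,0,0.001,20],[0,0,0,0,0,0,20]]'
```

```text
time_s: 22.5
position: [0.4875, -0.3067, 0.0551]
tool_rot: [[0.25, 0.968, -0.0], [0.968, -0.25, 0.0], [0.0, -0.0, -1.0]]
ft_force: [0.1, -0.0, 0.3]
grip_width: 0.0301
gripper_force: 59.3
time_s: 22.75
position: [0.4876, -0.3068, 0.0539]
tool_rot: [[0.25, 0.968, 0.0], [0.968, -0.25, -0.0], [-0.0, 0.0, -1.0]]
ft_force: [0.3, 0.9, -0.9]
grip_width: 0.0302
gripper_force: 59.3
time_s: 23.0
position: [0.4875, -0.3068, 0.0528]
tool_rot: [[0.25, 0.968, -0.0], [0.968, -0.25, 0.0], [0.0, -0.0, -1.0]]
ft_force: [-0.2, 0.1, -0.7]
grip_width: 0.0305
gripper_force: 59.3
```

```bash
python3 -m jog '[[0,0,0,0.0006,-0.0009,0.001,20],[0,0,0,0,0,0,20],[0,0,0,0,0,0,20]]'; python3 -m jog '[[0,0,0,0,0,0.0007,20],[0,0,0,0,0,0,20],[0,0,0,0,0,0,20]]'; python3 -m jog '[[0,0,0,0,0,0.0005,20],[0,0,0,0,0,0,20],[0,0,0,0,0,0,20]]'
```

```text
time_s: 23.38
position: [0.4868, -0.306, 0.0519]
tool_rot: [[0.25, 0.968, -0.0], [0.968, -0.25, 0.0], [0.0, -0.0, -1.0]]
ft_force: [-1.0, 0.4, 1.0]
grip_width: 0.0304
gripper_force: 59.4
time_s: 23.75
position: [0.4868, -0.306, 0.0512]
tool_rot: [[0.25, 0.968, 0.0], [0.968, -0.25, -0.0], [-0.0, 0.0, -1.0]]
ft_force: [-0.4, 0.4, 1.5]
grip_width: 0.0306
gripper_force: 59.5
time_s: 24.12
position: [0.4868, -0.306, 0.0507]
tool_rot: [[0.25, 0.968, 0.0], [0.968, -0.25, 0.0], [0.0, 0.0, -1.0]]
ft_force: [-0.6, 0.6, 2.6]
grip_width: 0.0296
gripper_force: 59.6
```

```bash
python3 -m jog '[[0,0,0,0,0,0,20],[0,0,0,0,0,0,20]]' 20; python3 -m jog '[[0,0,0,0,0,0,38],[0,0,0,0,0,0,42],[0,0,0,0,0,0,48],[0,0,0,0,0,0,55],[0,0,0,0,0,0,60],[0,0,0,0,0,0,60]]'
python3 - <<'E'
from h import *
plan([.4868,-.306,.15],-14.5)
E
```

```text
time_s: 24.38
position: [0.4869, -0.306, 0.0507]
tool_rot: [[0.25, 0.968, 0.0], [0.968, -0.25, -0.0], [-0.0, 0.0, -1.0]]
ft_force: [-0.6, 0.4, 2.9]
grip_width: 0.0304
gripper_force: 59.6
time_s: 25.12
position: [0.4868, -0.306, 0.0506]
tool_rot: [[0.25, 0.968, 0.0], [0.968, -0.25, -0.0], [-0.0, 0.0, -1.0]]
ft_force: [-0.9, -0.5, -0.8]
grip_width: 0.0512
gripper_force: 0.0
t 25.12 pos [ 0.4868 -0.306   0.0506] yaw -14.5 w 0.0512 ft [-0.9 -0.5 -0.8]
 shift in present axes mm [ -0.   -0.  -99.4] | turn rad [0.     0.     0.0001] | shift mm if turned first [ -0.   -0.  -99.4]
```

```bash
python3 -m jog '[[0,0,0,0,0,-0.01,60],[0,0,0,0,0,-0.03,60],[0,0,0,0,0,-0.045,60],[0,0,0,0,0,-0.045,60],[0,0,0,-0.04,0,-0.02,60],[0,0,0,-0.05,0,0,60],[0,0,0,-0.05,0,0,60],[0,0,0,-0.05,0,0,60],[0,0,0,0,0,0,60]]'
python3 - <<'E'
from h import *
T=cam('top');W=cam('wrist');S=cam('side')
g=cv2.cvtColor(T[0],cv2.COLOR_RGB2GRAY)
for v in range(186,234,3):print(v,' '.join('%3d'%x for x in g[v,440:516:2]))
C=np.array([.4990,-.2580,.074]);a=np.array([.25,.968,0]);b=np.array([.968,-.25,0])
for c in(T,W,S):print([proj(c,C+i*.065*a+j*.016*b).round(1) for i,j in((-1,-1),(-1,1),(1,1),(1,-1))])
print(observe()['position'])
E
```

```text
time_s: 26.25
position: [0.4377, -0.4928, 0.2004]
tool_rot: [[0.254, 0.967, -0.0], [0.967, -0.254, -0.0], [-0.0, -0.0, -1.0]]
ft_force: [-0.5, 0.4, 0.6]
grip_width: 0.0514
gripper_force: 0.0
186  47  69  71  31  25  26  26  26  26  26  26  26  26  26  26  26  26  25  24  26  25  24  25  25  25  25  25  24  26  24  24  25  24  30  53  64  67  66
189  50  77  60  27  27  26  26  25  26  26  27  25  26  26  26  25  25  26  25  27  26  25  25  25  24  25  25  26  24  24  25  25  25  26  60  64  65  67
192  56  78  46  27  26  26  28  27  25  26  26  25  26  27  26  25  26  26  26  26  26  25  27  25  26  25  24  25  24  25  25  21  15  26  61  66  66  65
195  62  74  34  28  30  28  26  27  26  26  26  24  26  30  43  57  57  50  35  27  25  27  25  25  25  25  26  26  23  17  13  14  14  38  64  66  65  67
198  71  68  35 103 117 111  94  72  53  32  21  50  93 106 107 107 106 106 105  99  67  32  27  27  26  26  24  17  13  14  16  14  17  44  66  81 125 139
201  77  53  51 116 123 122 121 120 120 120 116 115 115 106 109 108 106 106 108 107 106  95  49  28  25  22  15  15  14  14  14  
[... 1207 characters left out ...]
 16  14  15  15  14  13  16  13  15  17  45  67  68  67  60  39  28
228  31  28  25  19  15  15  17  15  15  16  13  16  13  15  17  16  15  15  15  16  16  15  16  15  14  16  16  16  16  14  19  53  65  58  34  28  26  26
231  51  32  24  22  21  18  16  15  15  16  16  16  16  15  15  16  15  15  16  14  12  17  15  16  14  15  15  14  14  15  20  52  35  26  27  27  27  26
[array([499.5, 223.7]), array([501.8, 210.4]), array([446.7, 196.7]), array([444.1, 209.9])]
[array([297.2, -50.1]), array([342.8, -50.3]), array([ 346.4, -314.3]), array([ 291.4, -314.1])]
[array([412.1, 160.7]), array([404.9, 157.4]), array([377. , 168.6]), array([384.1, 172.1])]
[ 0.43950747 -0.48921386  0.20107955]
```

```bash
python3 -m jog '[[0,0,0,0,0,0,60],[0,0,0,0,0,0,60]]' && python3 -c "
from rig import job
print(job.close_job())"
```

```text
time_s: 26.65
position: [0.4397, -0.4892, 0.201]
tool_rot: [[0.249, 0.968, 0.0], [0.968, -0.249, -0.0], [-0.0, 0.0, -1.0]]
ft_force: [0.2, -0.2, -0.7]
grip_width: 0.051
gripper_force: 0.0
the job is handed in; nothing more can be done
None
```

The job is handed in at 26.65 s: the strip was knocked out to about a 49 mm overhang, the block is standing upright back in its old spot, and the strip is on the pan, within about 1 px of centred in the final top image, its flatness not separately measured.

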